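# Set the bottle-labelling jig's guide with its thumbwheel

### The job

Set the bottle-labelling jig for the next bottle size: with a fingertip on top of the knurled wheel, roll it so that the blue guide closes in until its black pointer lines up with the red gauge mark, to within about 2 mm. Move the guide only by rolling the wheel, do not pick anything up, and leave the bottles and the other things where they stand. Finish with your hand clear of everything.

Things in the scene. Friction and masses are not known exactly. Their poses are not given: they have to be found in the camera images.
- wheel_top (a point): Highest point of the knurled wheel's rim at rest, mid width, 85 mm above the bench. Fixed to the jig, does not turn. Axes are the jig's: +y level from the wheel towards the guide and lane, x along the wheel's axle, z up. Rolling the wheel's top towards +y closes the lane, towards -y opens it: 12 mm of guide travel per rad, or about 1 mm for each 2.9 mm of rim. It stays where left.
- wheel: Dark steel knurled wheel, radius 35, 26 wide, white line across its rim; origin at its centre, turns with it; 5 rad between hard stops. The axle is rigid, so touch down gently. Grippy (friction about 1); turning needs 1.5 to 2.5 N at the rim, so pressing with 4 N or more rolls it without slip. Yellow cheeks stand either side, out to 31 from mid width, their tops 17 below the wheel's top.
- guide: Moving blue guide rail, 170 long, 14 thick, top 62 above the bench, geared to the wheel; slides along jig +y by 0 to 60 mm, narrowing the lane. Not to be touched. Its origin is the jig's origin when fully open and moves with the guide.
- pointer (a point): End of the guide's black pointer fin (5 thick, upright, 12 high), at its top edge, 44 above the bench, where it faces the red mark across the white scale bar; moves with the guide along jig y. Starts on the -y (open) side of the mark.
- gauge_mark (a point): Near end of the red fin (5 thick, 12 high) of the red gauge flag on the white scale bar, at its top edge, 44 above the bench. Does not move during the job; axes are the jig's. The setting is right when pointer and mark have the same jig y: black and red fins in one line, ends 8 apart along jig x.
- jig: Labelling jig: aluminium base plate 260 (x) x 340 (y) x 15, fixed to the bench; origin under its centre. In its frame the wheel's centre is at (0, -100, 50), the fixed blue rail's inner face at y = 140, the moving guide between them, the white scale bar at x = 100 to 124.
- sample: sample bottle, short green glass, diameter 54, 150 tall, standing in the lane by the fixed rail; bystander, origin under its centre
- stopper: dark wooden bar-top stopper, diameter 30, 34 tall, standing on the jig's base plate beside the wheel housing; bystander
- tape: brown cardboard tape roll lying flat, outer diameter 100, 48 high; bystander on the bench
- driver: orange-handled screwdriver lying on the bench; bystander
- carton: orange carton 90 x 70 x 85 high on the bench; bystander
- amber: amber bottle, diameter 72, 230 tall, on the bench; bystander
- clear: clear bottle with blue label, diameter 66, 210 tall, on the bench; bystander

How it is judged:
On the way, in this order (a step that is already met when the one before it is completed fails the run):
1. a fingertip rests on the knurled wheel (contact force between the fingers and wheel above 0.5 N), for 0.05 s.
2. the guide has been rolled in until its pointer is at the gauge mark (y of pointer in the frame of gauge_mark between -0.003 and 0.003 m), for 0.2 s.
At the end, for the whole second after the job is handed in: The guide's pointer is within 3 mm of the gauge mark, measured along the guide's travel, and wheel and guide are at rest (all of step 2 and linear speed of guide below 0.003 m/s and angular speed of wheel below 0.1 rad/s); the robot touches nothing.
It fails at once if the guide is pushed by hand instead of being moved by its wheel (contact force between any of the arm, the fingers and guide above 1 N).
It fails at once if a bottle or another bystander is shifted or lifted by more than 20 mm, or knocked over (distance of any of sample, stopper, tape, driver, carton, amber, clear from where it was at the start of the episode above 0.02 m or angle between any of sample, stopper, tape, carton, amber, clear's own z axis and vertical above 0.5 rad).
It also fails if it takes over 67 s, if anything falls off the work surface, if the arm or the gripper's body presses on something with over 40 N, if the wrist force passes 120 N, or if a joint passes its speed limit or range.

### The arm

A 6-joint arm with a two-finger parallel gripper is mounted at the origin on the work surface. World frame = base frame: x ahead of the robot, y to its left, z up, the work surface at z = 0. Lengths are in m, angles in rad, forces in N, time in s.
With the tool pointing down it reaches from about 0.35 to 0.975 m from the base axis. Payload 4.9 kg.
Tool frame: the origin (TCP) lies midway between the tips of the shut fingers; the grasp point (between the pads) lies 19 mm behind it; x points along the fingers, z is the direction in which the jaws open and shut, and the axes are right-handed (so a half turn about x gives the same grasp; the last joint's range is limited). The gripper opens to 85 mm and grips with 20 to 120 N. Pads are 22 mm wide; open, the fingers measure 114 mm over their backs; the gripper's body (76 mm by 85 mm) begins 54 mm behind the grasp point. The pads swing forward as they close: fully open they stand 13 mm farther back than shut.
Start: joints at [-1.318, 0.053, 1.613, -0, 1.476, -0.119], TCP at [0.227, -0.582, 0.231] pointing down, gripper open.
Joint ranges: [-3.01, 3.01], [-1.01, 2.22], [0.06, 2.58], [-1.02, 4.17], [0.09, 2.62], [-3.14, 3.14]. Speed limits (rad/s): [2.57, 2.57, 3.14, 3.14, 3.14, 3.14].

### API

Orientations are given as a unit quaternion [w, x, y, z].
In Python, from plant import state, cams, workorder, nets gives the robot as it stands.
- The arm moves only by the tool play_rows, never from a script. Its argument "motion" is a list of rows, each a list of 3 entries, a list of its own where there are three numbers: the closure, from -1 (fully open) to 1 (shut), then the shift along the world's x, y, z in m, then the turn about the world's z in rad. A call has 1 to 5 rows; each row is the pose to reach, as a shift and turn from the pose commanded when the call began; what a row does not reach only later rows make up. A row lasts 1/10 s, in which the tool goes at most 50 mm and 8.59 degrees, less where a joint would pass 70% of its speed; a pose out of reach is approached as far as the arm can. A call with a gripper value outside its range is refused whole. The fingers move at their own pace and stop on an object; the grip force is fixed at half the most. Time passes only in rows, so rows that repeat a pose let the fingers close. It gives the time, the measured TCP pose, the force and the opening at its end, in the units of the state.
- state(): the state, without advancing time (a new reading comes with each control period).
- cams.grab_frame(name): name is "scene" or "top" or "wrist"; returns (picture, depth): 400x640x3 uint8, red, green, blue; 400x640 float32, m along the optical axis (not along the pixel's ray), 0 where there is no reading.
- cams.camera_info(name): a dict with "K" (3x3 intrinsics, pixels), "k1" (the pictures are not rectified: a ray, as slopes to the right and down, at radius r is drawn at 1 + k1 r^2 times it, then the intrinsics apply), "rvec" (rotation vector, rad) and "tvec" (3), from world to camera coordinates, as OpenCV has them. Camera axes: x right, y down, z forward; pixel columns grow to the right and rows downward; lengths in m; the calibration is good to about 2 mm. A picture is of the moment at which its call begins: read the wrist's pose just before it. camera_info takes no time and is no camera call; for the wrist camera it gives the pose at the moment of the call.
- workorder.job_done(): hands the job in, once; it reports no verdict.
Trained networks look in the newest picture that a camera, given by its name, has taken for a name from the list of things; names that differ only in an ending like _2 or _b are one class to them, and where a whole thing is asked for, a point or a joint stands for the part that bears it (a point fixed in the world has none). Each returns a list of dicts, best first, with "score" (0 to 1); they miss things now and then, are a little off and sometimes report something else, mostly with a low value. They report only what shows in the picture. A call takes as long as a camera call.
- nets.recognise(camera, target): "at" ([x, y, z] in m, in world coordinates, good to about 4 mm: the middle of the surface that is visible of it).
- nets.landmark_of(camera, target): "at" ([x, y, z] in m, in world coordinates, good to about 4 mm: a listed point, or the origin of a listed thing).
The state is a dict: "time": time; "joint_pos": joint angles; "joint_vel": joint speeds; "joint_efforts": joint torques, N m; "tool_pos": TCP position; "tool_rot": TCP orientation; "contact_force": force on the tool from outside, world axes, zero at the start; "ft_torque": the same for the moment, N m; "gripper_width": opening from 0.0 (shut) to 1.0 (fully open).
Only numpy, scipy, OpenCV 4.12 (cv2) and the standard library are available. Lean on these libraries where they do the work, as an engineer would, in place of code of your own. Each camera call takes 0.05 s, during which the arm holds its last target.

## Working session

There is one attempt and no reset: what is moved stays moved. The work goes in short steps, Python scripts to look and compute and a tool call to move; the robot and the scene stay as the last step left them, time stands still between calls to the robot, and variables do not carry over. Pictures are saved under pics/ and viewed, and the job is handed in when it is done.

Besides the shell and the picture viewer there is one more tool, called after "Emit:" as a command line: name --argument value ..., lists and objects as JSON in quotes. play_rows: Moves the arm, as the interface text tells. Its arguments: {"type":"object","properties":{"motion":{"type":"array","items":{"type":"array"}}},"required":["motion"]}

```bash
mkdir -p pics; cat > h.py <<'E'
import numpy as np,cv2
from plant import state,cams,workorder,nets
def save(n,f):
    p,d=cams.grab_frame(n); cv2.imwrite('pics/'+f,p[:,:,::-1]); return p,d
def unproj(n,u,v,d=None,z=None):
    c=cams.camera_info(n);K=np.array(c['K']);k=c['k1']
    R=cv2.Rodrigues(np.array(c['rvec'],float))[0];t=np.array(c['tvec'],float).ravel()
    p=cv2.undistortPoints(np.array([[[u,v]]],float),K,np.array([k,0,0,0.]))[0,0]
    r=R.T@np.array([p[0],p[1],1]);o=-R.T@t
    s=d if d is not None else (z-o[2])/r[2]
    return o+s*r
E
python3 - <<'E'
from h import *
for n in ['scene','top']:
    save(n,n+'0.png')
    for t in ['wheel_top','pointer','gauge_mark','jig','guide','wheel','sample','stopper']:
        r=nets.landmark_of(n,t); print(n,t,[(np.round(x['at'],4).tolist(),round(x['score'],2)) for x in r[:2]])
print(state())
E
```

```text
scene wheel_top [([0.5785, -0.0763, 0.0811], 0.61)]
scene pointer [([0.6388, 0.0316, 0.0416], 0.87)]
scene gauge_mark [([0.6291, 0.0734, 0.0407], 0.5)]
scene jig [([0.538, 0.017, -0.0051], 0.86)]
scene guide [([0.5403, 0.0185, 0.0022], 0.98)]
scene wheel [([0.5778, -0.0754, 0.0467], 0.63)]
scene sample [([0.4366, 0.0823, 0.015], 0.7)]
scene stopper [([0.6767, -0.0757, 0.0127], 0.59), ([0.4826, 0.4173, -0.0009], 0.24)]
top wheel_top [([0.5831, -0.076, 0.0872], 0.96), ([0.6832, 0.4323, -0.0021], 0.37)]
top pointer [([0.64, 0.0323, 0.0436], 0.88), ([0.5813, -0.0773, 0.0854], 0.36)]
top gauge_mark [([0.6317, 0.071, 0.0417], 0.56)]
top jig [([0.5382, 0.0183, 0.0005], 0.81)]
top guide [([0.5421, 0.0206, 0.0045], 0.77), ([0.5826, -0.0752, 0.0848], 0.45)]
top wheel [([0.6413, -0.3099, 0.0034], 0.53), ([0.5784, -0.0778, 0.0507], 0.51)]
top sample [([0.4347, 0.0859, 0.0184], 0.83), ([0.4481, -0.3492, -0.0], 0.51)]
top stopper [([0.6737, -0.0733, 0.0167], 0.61)]
{'time': 0.9, 'joint_pos': array([-1.31800815e+00,  5.26874560e-02,  1.61289155e+00,  6.53298037e-06,
        1.47597050e+00, -1.19001732e-01]), 'joint_vel': array([ 7.19921406e-04,  1.71767246e-04, -1.87262520e-03,  6.03041444e-05,
        2.13867006e-03,  1.54216025e-03]), 'joint_efforts': array([-3.20031977e-04, -3.93681872e+01, -3.70468104e+01, -2.27055853e-04,
        4.18197842e-04,  3.81801257e-06]), 'tool_pos': array([ 0.22705168, -0.58229219,  0.23131641]), 'tool_rot': array([ 0.58381156,  0.39896442,  0.58378557, -0.39898104]), 'contact_force': array([ 0.01839733, -0.4258235 ,  0.51253264]), 'ft_torque': array([ 0.06136106, -0.03020472,  0.03225715]), 'gripper_width': 1.0011957908570757}
```

View pics/top0.png

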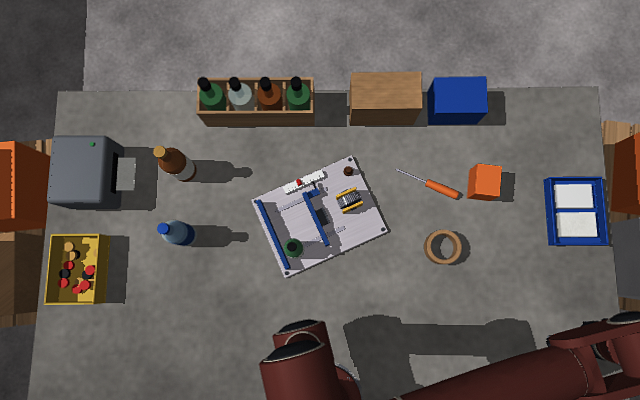

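View pics/scene0.png

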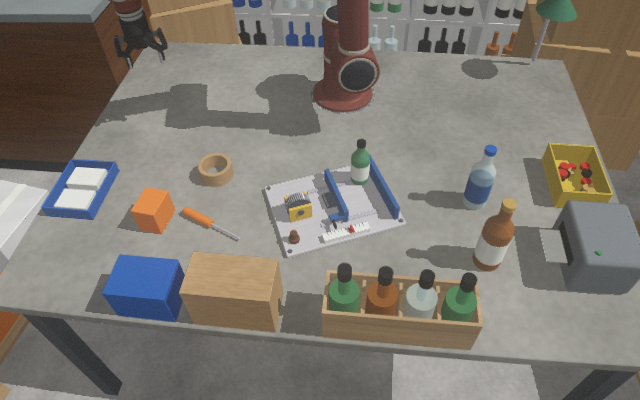

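The top view shows the jig yawed about 24°, with the wheel near pixel (348,200), the scale bar and red flag near (303,183), and the sample at (293,247). The scene view agrees, with the wheel at (297,207). The path at z≈0.23 is clear. Next I'll work out the tool yaw and the pose above the wheel.

```bash
python3 - <<'E'
from h import *
from scipy.spatial.transform import Rotation as Ro
s=state();w,x,y,z=s['tool_rot'];R=Ro.from_quat([x,y,z,w]).as_matrix();print(R.round(3))
zz=R[:,2];print('jaw yaw deg',np.degrees(np.arctan2(zz[1],zz[0])))
w=np.array([.5805,-.0762]);j=np.array([.538,.0177]);d=j-w;print('jig y dir',d/np.linalg.norm(d),np.linalg.norm(d),'jig yaw',np.degrees(np.arctan2(-d[0],d[1])))
g=np.array([[d[1],-d[0]],[d[0],d[1]]])/np.linalg.norm(d)
for n,p in dict(p=[.6394,.032],m=[.6305,.072],s=[.4355,.084]).items(): print(n,g@(np.array(p)-j))
E
```

```text
[[ 0.     0.932  0.363]
 [-0.     0.363 -0.932]
 [-1.     0.     0.   ]]
jaw yaw deg -68.69804277882423
jig y dir [-0.41234045  0.91102983] 0.10307017027248962 jig yaw 24.351943008682277
p [ 0.09827489 -0.02878359]
m [0.10666035 0.01132743]
s [-0.06604239  0.10266617]
```

```bash
python3 - <<'E'
from h import *
im=cv2.imread('pics/top0.png')[140:290,240:400]; cv2.imwrite('pics/top0c.png',cv2.resize(im,None,fx=4.5,fy=4,interpolation=cv2.INTER_CUBIC)[:600,:800])
E
```

```text
(no output)
```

View pics/top0c.png

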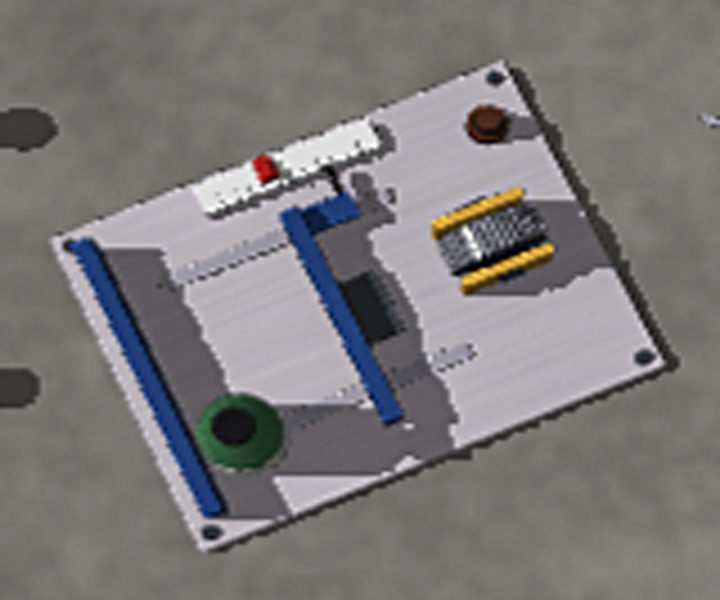

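The black pointer fin is at about (333,180) and the red flag at about (265,168) in the crop, which gives a gap of about 39 mm to close. That is roughly 115 mm of rim, or 2–3 strokes. The jaws already lie almost along jig y, so I'll shut them and go above the wheel.

Emit:
play_rows --motion '[[1, [0.03, 0.04, 0], 0.01], [1, [0.06, 0.08, 0], 0.02], [1, [0.09, 0.12, 0], 0.03], [1, [0.12, 0.16, 0], 0.053], [1, [0.15, 0.2, 0], 0.053]]'

```text
time: 1.4
tool_pos: [0.3779, -0.3807, 0.2315]
tool_rot: [0.594, 0.383, 0.594, -0.383]
contact_force: [0.9, -1.6, -1.1]
gripper_width: 0.145
```

Emit:
play_rows --motion '[[1, [0.03, 0.04, 0], 0], [1, [0.06, 0.08, 0], 0], [1, [0.09, 0.12, 0], 0], [1, [0.12, 0.16, 0], 0], [1, [0.15, 0.2, 0], 0]]'

```text
time: 1.9
tool_pos: [0.528, -0.1804, 0.2317]
tool_rot: [0.595, 0.383, 0.594, -0.383]
contact_force: [0.3, -0.0, -0.2]
gripper_width: -0.002
```

Emit:
play_rows --motion '[[1, [0.03, 0.04, 0], 0], [1, [0.05, 0.07, 0], 0], [1, [0.06, 0.08, 0], 0], [1, [0.06, 0.09, 0], 0], [1, [0.06, 0.09, 0], 0]]'

```text
time: 2.4
tool_pos: [0.5867, -0.092, 0.2311]
tool_rot: [0.594, 0.383, 0.594, -0.383]
contact_force: [-0.2, -0.7, 0.0]
gripper_width: 0.002
```

```bash
python3 - <<'E'
from h import *
s=state();print(s['time'],s['tool_pos'],s['contact_force'],s['gripper_width'])
p,d=save('wrist','w1.png'); np.save('w1d.npy',d)
for t in ['wheel_top','pointer','gauge_mark','jig','guide']:
    r=nets.landmark_of('wrist',t); print(t,[(np.round(x['at'],4).tolist(),round(x['score'],2)) for x in r[:2]])
E
```

```text
2.4 [ 0.58665088 -0.09201579  0.2311476 ] [-0.22041896 -0.65467672  0.03637219] 0.0018500165417264576
wheel_top [([0.5805, -0.0765, 0.0841], 0.67)]
pointer [([0.6448, 0.0333, 0.0396], 0.9)]
gauge_mark [([0.626, 0.0722, 0.0423], 0.61)]
jig [([0.539, 0.017, -0.0017], 0.82), ([0.6751, -0.077, 0.0161], 0.71)]
guide [([0.5328, 0.0187, -0.0], 0.94), ([0.4332, 0.081, 0.0141], 0.32)]
```

View pics/w1.png

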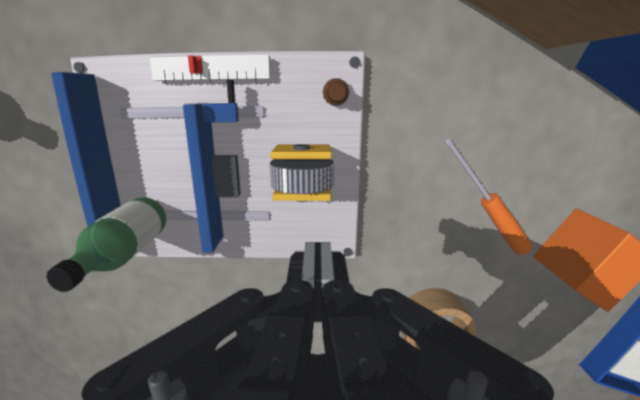

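The wrist picture shows the pointer end at (231,82), the red fin near (195,70) and the wheel at (302,172). Jig +y runs to image left. The networks agree on wheel_top at (0.5805,−0.0765). The tip is 17 mm to the −y side of the top, so I'll descend here.

Emit:
play_rows --motion '[[1, [0, 0, -0.04], 0], [1, [0, 0, -0.08], 0], [1, [0, 0, -0.12], 0], [1, [0, 0, -0.138], 0], [1, [0, 0, -0.138], 0]]'

```text
time: 3.2
tool_pos: [0.584, -0.0921, 0.0891]
tool_rot: [0.591, 0.383, 0.597, -0.384]
contact_force: [0.0, 1.2, 0.0]
gripper_width: 0.001
```

```bash
python3 - <<'E'
from h import *
s=state();print(s['time'],s['tool_pos'],s['contact_force'],s['gripper_width'])
p,d=save('wrist','w2.png')
E
```

```text
3.2 [ 0.58397174 -0.09209368  0.08907458] [0.00215065 1.21240378 0.03509546] 0.0006650074166706118
```

View pics/w2.png

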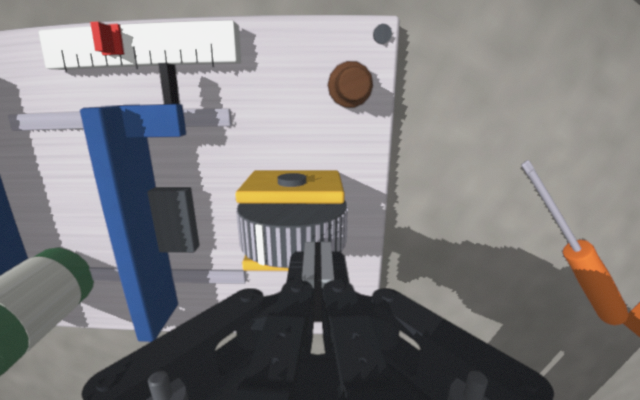

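The tip is just above the rim on the −y side, and the pointer (168,85) and mark (108,40) stay visible. Feeling down.

Emit:
play_rows --motion '[[1, [0, 0, 0], 0], [1, [0, 0, -0.003], 0], [1, [0, 0, -0.005], 0], [1, [0, 0, -0.006], 0], [1, [0, 0, -0.006], 0]]'

```text
time: 3.75
tool_pos: [0.5871, -0.0923, 0.0875]
tool_rot: [0.594, 0.383, 0.594, -0.383]
contact_force: [-0.6, 0.7, -0.4]
gripper_width: -0.004
```

Emit:
play_rows --motion '[[1, [0, 0, -0.001], 0], [1, [0, 0, -0.002], 0], [1, [0, 0, -0.002], 0]]'

```text
time: 4.05
tool_pos: [0.5869, -0.0922, 0.085]
tool_rot: [0.594, 0.383, 0.594, -0.383]
contact_force: [0.2, 0.3, 0.3]
gripper_width: 0.001
```

Emit:
play_rows --motion '[[1, [0, 0, -0.0005], 0], [1, [0, 0, -0.001], 0], [1, [0, 0, -0.001], 0]]'

```text
time: 4.35
tool_pos: [0.587, -0.0922, 0.0842]
tool_rot: [0.594, 0.383, 0.594, -0.383]
contact_force: [-0.3, -0.4, -0.6]
gripper_width: 0.002
```

Emit:
play_rows --motion '[[1, [0, 0, -0.0005], 0], [1, [0, 0, -0.001], 0], [1, [0, 0, -0.001], 0]]'

```text
time: 4.65
tool_pos: [0.587, -0.0923, 0.0832]
tool_rot: [0.594, 0.383, 0.594, -0.383]
contact_force: [0.2, 0.5, 0.6]
gripper_width: 0.002
```

Emit:
play_rows --motion '[[1, [0, 0, -0.0005], 0], [1, [0, 0, -0.001], 0], [1, [0, 0, -0.001], 0]]'

```text
time: 4.95
tool_pos: [0.5872, -0.0925, 0.0828]
tool_rot: [0.594, 0.383, 0.594, -0.383]
contact_force: [-1.3, 0.3, 2.8]
gripper_width: -0.006
```

Contact at z≈0.083 with about 3 N, so the stiffness is roughly 6 N/mm. First roll segment follows the rim.

Emit:
play_rows --motion '[[1, [0, 0, -0.0005], 0], [1, [-0.001, 0.0023, 0.0], 0], [1, [-0.0021, 0.0046, 0.0005], 0], [1, [-0.0031, 0.0068, 0.001], 0], [1, [-0.0041, 0.0091, 0.0013], 0]]'

```text
time: 5.45
tool_pos: [0.5835, -0.084, 0.0848]
tool_rot: [0.595, 0.383, 0.593, -0.384]
contact_force: [-1.3, -3.4, 6.7]
gripper_width: 0.004
```

```bash
cat >> h.py <<'E'
D=np.array([-.412,.911]);X=np.array([.911,.412]);W=np.array([.5805,-.0765])
def meas(f):
    s=state();q=s['tool_pos'][:2]-W
    p,d=save('wrist',f);p=p.astype(int)
    r,g,b=p[...,0],p[...,1],p[...,2]
    print('t',s['time'],'s',q@D,'lat',q@X,'z',s['tool_pos'][2],'F',s['contact_force'].round(1))
    out={}
    red=((r>130)&(g<60)&(b<60)).astype(np.uint8)
    blk=((r<45)&(g<45)&(b<45)).astype(np.uint8)
    for n,m in (('red',red),('blk',blk)):
        k,l,st,c=cv2.connectedComponentsWithStats(m)
        for i in range(1,k):
            if st[i,4]<25: continue
            P=unproj('wrist',*c[i],z=.044)
            q=P[:2]-W
            if 0.06<q@X<0.14 and 0.04<q@D<.19: print(n,st[i].tolist(),c[i].round(1),'jig x,y(from wheel) mm',(1e3*q@X).round(1),(1e3*q@D).round(1))
E
python3 -c "
from h import *
meas('w3.png')"
```

```text
t 5.45 s -0.008066201218403245 lat -0.00037567323044660725 z 0.08478736218325726 F [-1.3 -3.4  6.7]
blk [171, 69, 11, 40, 280] [176.1  88.4] jig x,y(from wheel) mm 86.1 73.7
```

View pics/w3.png

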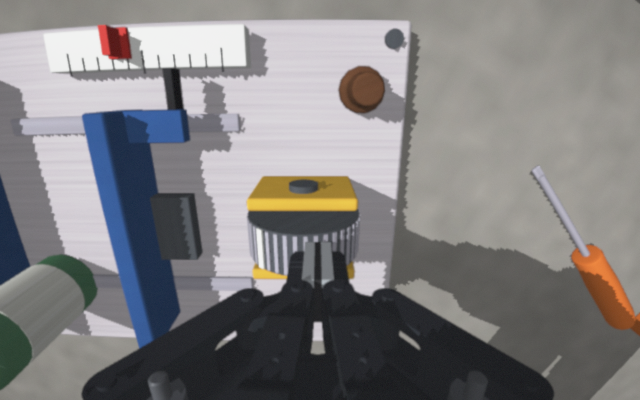

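About 7 N normal force and 3.4 N tangential, and the guide is moving. Continuing over the top.

Emit:
play_rows --motion '[[1, [-0.0017, 0.0036, 0], 0], [1, [-0.0033, 0.0073, 0], 0], [1, [-0.0049, 0.0109, 0], 0], [1, [-0.0066, 0.0146, 0], 0], [1, [-0.0078, 0.0173, -0.0005], 0]]'

```text
time: 6.0
tool_pos: [0.5756, -0.0663, 0.0845]
tool_rot: [0.595, 0.383, 0.594, -0.384]
contact_force: [-3.7, -1.7, 8.2]
gripper_width: 0.001
```

Emit:
play_rows --motion '[[1, [-0.0012, 0.0027, -0.0007], 0], [1, [-0.0025, 0.0055, -0.0015], 0], [1, [-0.0037, 0.0082, -0.0026], 0], [1, [-0.0037, 0.0082, -0.0026], 0]]'

```text
time: 6.4
tool_pos: [0.5713, -0.0569, 0.0813]
tool_rot: [0.594, 0.384, 0.595, -0.383]
contact_force: [-3.3, 1.9, 8.3]
gripper_width: 0.003
```

```bash
sed -i 's/(r>130)&(g<60)&(b<60)/(r>110)\&(g<90)\&(b<90)\&(r>2*g)/' h.py
python3 -c "
from h import *
meas('w4.png')"
```

```text
t 6.4 s 0.021700723833237828 lat -0.00031186572401078506 z 0.08131835938780281 F [-3.3  1.9  8.3]
red [146, 22, 18, 35, 280] [152.2  38.5] jig x,y(from wheel) mm 112.9 112.0
red [162, 25, 12, 31, 227] [168.4  39. ] jig x,y(from wheel) mm 112.3 102.8
blk [201, 68, 10, 41, 242] [205.2  87.8] jig x,y(from wheel) mm 86.2 84.6
```

View pics/w4.png

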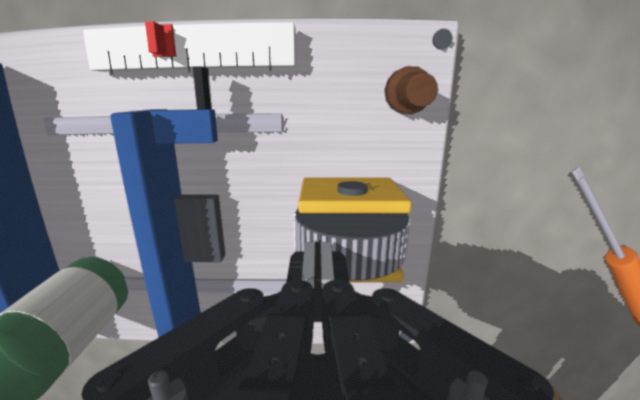

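The first stroke moved the guide about 14 mm, with the force still about 8 N. The pointer is at (205,88) and the red flag at about (160,40). Lifting and going back for stroke two.

Emit:
play_rows --motion '[[1, [0, 0, 0.012], 0], [1, [0.0082, -0.0182, 0.016], 0], [1, [0.0165, -0.0364, 0.016], 0], [1, [0.0165, -0.0364, 0.008], 0], [1, [0.0165, -0.0364, 0.005], 0]]'

```text
time: 6.95
tool_pos: [0.5874, -0.0949, 0.0839]
tool_rot: [0.593, 0.384, 0.595, -0.384]
contact_force: [-0.6, 0.3, -0.9]
gripper_width: 0.001
```

```bash
python3 -c "
from h import *
meas('w5.png')
im=cv2.imread('pics/w5.png')[10:130,60:260];cv2.imwrite('pics/w5c.png',cv2.resize(im,None,fx=4,fy=4,interpolation=cv2.INTER_NEAREST))"
```

```text
t 6.95 s -0.01964396132603167 lat -0.0012781005640858116 z 0.08390758051268225 F [-0.6  0.3 -0.9]
red [79, 25, 21, 33, 236] [85.9 40.6] jig x,y(from wheel) mm 112.6 111.9
red [97, 28, 13, 29, 178] [104.6  40.3] jig x,y(from wheel) mm 112.1 100.5
blk [133, 69, 15, 39, 363] [139.9  88. ] jig x,y(from wheel) mm 85.5 83.6
```

View pics/w5c.png

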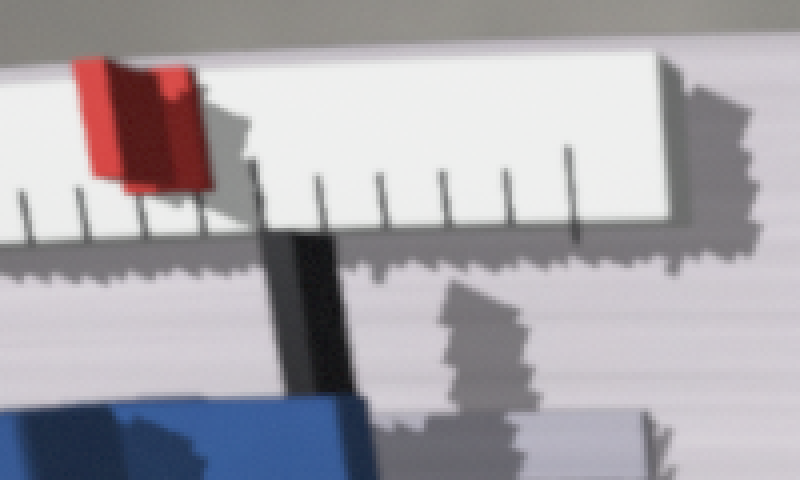

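In the crop, the bright left strip is the red fin's top, with its near end at full pixel (86.8,54.5). The grey left strip is the black fin's top, with its end at (129.7,68.3).

```bash
cat >> h.py <<'E'
def gap(pr,pb):
    a=unproj('wrist',*pr,z=.044)[:2]-W;b=unproj('wrist',*pb,z=.044)[:2]-W
    print('red x,y',(1e3*a@X).round(1),(1e3*a@D).round(1),'blk',(1e3*b@X).round(1),(1e3*b@D).round(1),'gap',(1e3*(a-b)@D).round(1))
E
python3 -c "
from h import *
gap((86.8,54.5),(129.7,68.3))
# direction check: tick-edge of scale bar: two ends of bar's near top edge
a=unproj('wrist',60,70.5,z=.03)[:2];b=unproj('wrist',228,65.5,z=.03)[:2];v=a-b;print(np.degrees(np.arctan2(-v[0],v[1])))"
```

```text
red x,y 105.1 112.9 blk 96.6 88.0 gap 24.9
24.017086660771746
```

The gap is 24.9 mm, and the fin ends are 8.5 mm apart along x against the 8 specified, so this checks out. Stroke two.

Emit:
play_rows --motion '[[1, [0, 0, -0.0015], 0], [1, [0, 0, -0.003], 0], [1, [0, 0, -0.0032], 0], [1, [-0.001, 0.0023, -0.0032], 0], [1, [-0.0031, 0.0068, -0.0025], 0]]'

```text
time: 7.5
tool_pos: [0.5855, -0.0882, 0.084]
tool_rot: [0.595, 0.383, 0.593, -0.384]
contact_force: [-1.5, -3.8, 4.4]
gripper_width: 0.002
```

Emit:
play_rows --motion '[[1, [-0.0014, 0.003, 0.0005], 0], [1, [-0.003, 0.0065, 0.0007], 0], [1, [-0.0045, 0.01, 0.0007], 0], [1, [-0.006, 0.0133, 0.0007], 0], [1, [-0.0076, 0.0168, 0.0007], 0]]'

```text
time: 8.0
tool_pos: [0.5775, -0.0705, 0.0849]
tool_rot: [0.595, 0.383, 0.594, -0.383]
contact_force: [-2.7, -2.8, 5.0]
gripper_width: 0.0
```

Emit:
play_rows --motion '[[1, [-0.0015, 0.0033, -0.0004], 0], [1, [-0.003, 0.0066, -0.001], 0], [1, [-0.0042, 0.0092, -0.0018], 0], [1, [-0.0054, 0.0119, -0.0028], 0], [1, [-0.0054, 0.0119, -0.0028], 0]]'

```text
time: 8.5
tool_pos: [0.5716, -0.0573, 0.0817]
tool_rot: [0.594, 0.384, 0.595, -0.383]
contact_force: [-2.5, 0.7, 5.6]
gripper_width: 0.003
```

```bash
python3 -c "
from h import *
meas('w6.png')
im=cv2.imread('pics/w6.png')[10:130,60:260];cv2.imwrite('pics/w6c.png',cv2.resize(im,None,fx=4,fy=4,interpolation=cv2.INTER_NEAREST))"
```

```text
t 8.5 s 0.021167029428434292 lat -0.0002187811331300843 z 0.08169436811102801 F [-2.5  0.7  5.6]
red [146, 22, 17, 35, 274] [151.8  38.8] jig x,y(from wheel) mm 112.9 111.9
red [161, 25, 13, 31, 222] [168.1  39.4] jig x,y(from wheel) mm 112.3 102.7
blk [176, 69, 12, 40, 282] [181.5  88.6] jig x,y(from wheel) mm 86.0 98.2
```

View pics/w6c.png

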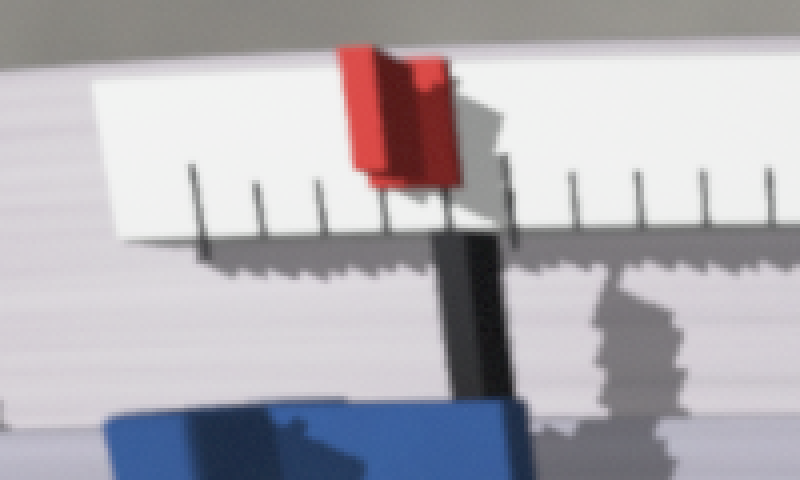

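Red fin end at (152.4,52.5), black fin end at (173,68.4).

```bash
python3 -c "
from h import *
gap((152.4,52.5),(173,68.4))"
```

```text
red x,y 105.8 112.6 blk 97.1 101.8 gap 10.8
```

Emit:
play_rows --motion '[[1, [0, 0, 0.012], 0], [1, [0.0082, -0.0182, 0.016], 0], [1, [0.0158, -0.035, 0.016], 0], [1, [0.0158, -0.035, 0.008], 0], [1, [0.0158, -0.035, 0.005], 0]]'

```text
time: 9.05
tool_pos: [0.5871, -0.0943, 0.0844]
tool_rot: [0.593, 0.384, 0.595, -0.384]
contact_force: [-0.2, 0.4, -0.3]
gripper_width: 0.002
```

```bash
python3 -c "
from h import *
meas('w7.png')"
```

```text
t 9.05 s -0.018942393512575147 lat -0.0013023067838793497 z 0.08436705443265513 F [-0.2  0.4 -0.3]
red [81, 25, 21, 34, 240] [87.4 40.6] jig x,y(from wheel) mm 112.6 112.0
red [99, 28, 11, 9, 67] [104.6  31.3] jig x,y(from wheel) mm 116.9 100.6
blk [112, 69, 16, 40, 415] [119.5  88.8] jig x,y(from wheel) mm 85.5 97.3
```

Gap 10.8 mm. Stroke three: roll about 26 mm of rim, then look while still in contact.

Emit:
play_rows --motion '[[1, [0, 0, -0.0015], 0], [1, [0, 0, -0.003], 0], [1, [0, 0, -0.0036], 0], [1, [-0.001, 0.0023, -0.0036], 0], [1, [-0.0031, 0.0068, -0.0029], 0]]'

```text
time: 9.6
tool_pos: [0.585, -0.0881, 0.0841]
tool_rot: [0.595, 0.383, 0.593, -0.384]
contact_force: [-1.9, -4.2, 4.9]
gripper_width: 0.003
```

Emit:
play_rows --motion '[[1, [-0.0014, 0.003, 0.0005], 0], [1, [-0.003, 0.0065, 0.0007], 0], [1, [-0.0045, 0.01, 0.0007], 0], [1, [-0.006, 0.0133, 0.0007], 0], [1, [-0.006, 0.0133, 0.0007], 0]]'

```text
time: 10.1
tool_pos: [0.5784, -0.0736, 0.0849]
tool_rot: [0.594, 0.383, 0.594, -0.384]
contact_force: [-4.5, -1.6, 7.1]
gripper_width: -0.002
```

```bash
python3 -c "
from h import *
meas('w8.png')
im=cv2.imread('pics/w8.png')[10:130,60:260];cv2.imwrite('pics/w8c.png',cv2.resize(im,None,fx=4,fy=4,interpolation=cv2.INTER_NEAREST))"
```

```text
t 10.1 s 0.003496619923340669 lat -0.0006710845222531139 z 0.08493851577675121 F [-4.5 -1.6  7.1]
red [118, 24, 19, 34, 254] [124.5  39.7] jig x,y(from wheel) mm 113.0 111.8
red [135, 27, 12, 29, 178] [141.7  39.5] jig x,y(from wheel) mm 112.8 101.6
blk [136, 69, 15, 40, 358] [143.1  88.9] jig x,y(from wheel) mm 86.0 104.9
```

View pics/w8c.png

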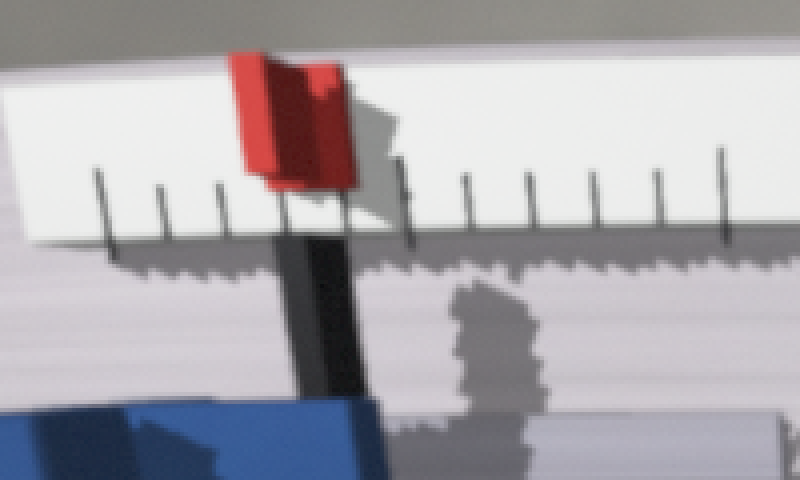

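Red fin end at (125.5,53.5), black fin end at (132.8,69.2).

```bash
python3 -c "
from h import *
gap((125.5,53.5),(132.8,69.2))"
```

```text
red x,y 105.7 112.4 blk 97.1 109.4 gap 3.0
```

3.0 mm remain, which is about 8.7 mm of rim.

Emit:
play_rows --motion '[[1, [-0.0012, 0.0026, 0], 0], [1, [-0.0024, 0.0053, -0.0002], 0], [1, [-0.0036, 0.0079, -0.0005], 0], [1, [-0.0036, 0.0079, -0.0005], 0]]'

```text
time: 10.55
tool_pos: [0.5749, -0.0655, 0.0844]
tool_rot: [0.594, 0.383, 0.594, -0.383]
contact_force: [-4.1, -1.9, 5.5]
gripper_width: -0.0
```

```bash
python3 -c "
from h import *
meas('w9.png')
im=cv2.imread('pics/w9.png')[10:130,60:260];cv2.imwrite('pics/w9c.png',cv2.resize(im,None,fx=4,fy=4,interpolation=cv2.INTER_NEAREST))"
```

```text
t 10.55 s 0.012310029648773623 lat -0.0005249031998963262 z 0.08440626903962462 F [-4.1 -1.9  5.5]
red [133, 23, 18, 35, 261] [138.7  39.3] jig x,y(from wheel) mm 113.0 111.9
red [149, 26, 12, 31, 199] [155.4  39.3] jig x,y(from wheel) mm 112.6 102.2
blk [146, 69, 13, 40, 342] [151.8  88.6] jig x,y(from wheel) mm 86.1 108.2
```

View pics/w9c.png

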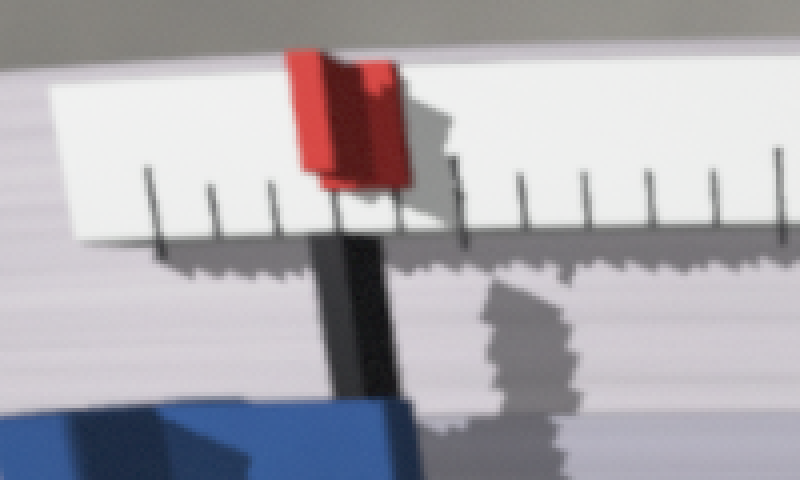

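```bash
python3 -c "
from h import *
gap((139.5,53),(142,69))"
```

```text
red x,y 105.7 112.5 blk 97.1 112.4 gap 0.2
```

Emit:
play_rows --motion '[[1, [0, 0, 0.01], 0], [1, [0, 0, 0.04], 0], [1, [0.005, -0.01, 0.08], 0], [1, [0.01, -0.02, 0.12], 0], [1, [0.01, -0.02, 0.145], 0]]'

```text
time: 11.1
tool_pos: [0.5866, -0.0862, 0.2326]
tool_rot: [0.596, 0.384, 0.592, -0.383]
contact_force: [0.4, -0.4, -0.4]
gripper_width: 0.001
```

Emit:
play_rows --motion '[[1, [0, 0, 0], 0], [1, [0, 0, 0], 0], [1, [0, 0, 0], 0]]'

```text
time: 11.4
tool_pos: [0.584, -0.085, 0.2262]
tool_rot: [0.593, 0.383, 0.595, -0.383]
contact_force: [0.3, 0.2, -0.8]
gripper_width: 0.002
```

```bash
python3 -c "
from h import *
meas('w10.png')
for t in ['pointer','gauge_mark']:
    r=nets.landmark_of('wrist',t); print(t,[(((np.array(x['at'])[:2]-W)@D*1e3).round(1),round(x['score'],2)) for x in r[:2]])
im=cv2.imread('pics/w10.png')[30:150,130:330];cv2.imwrite('pics/w10c.png',cv2.resize(im,None,fx=4,fy=4,interpolation=cv2.INTER_NEAREST))"
```

```text
t 11.4 s -0.009142969428638126 lat -0.0002969503046562006 z 0.22619924039078462 F [ 0.3  0.2 -0.8]
red [195, 56, 6, 17, 73] [197.1  63.9] jig x,y(from wheel) mm 112.6 111.8
red [201, 56, 6, 10, 29] [203.9  58.8] jig x,y(from wheel) mm 117.3 104.4
blk [200, 81, 5, 22, 69] [201.9  91.6] jig x,y(from wheel) mm 85.7 109.7
pointer [(np.float64(115.3), 0.56)]
gauge_mark [(np.float64(114.1), 0.49)]
```

View pics/w10c.png

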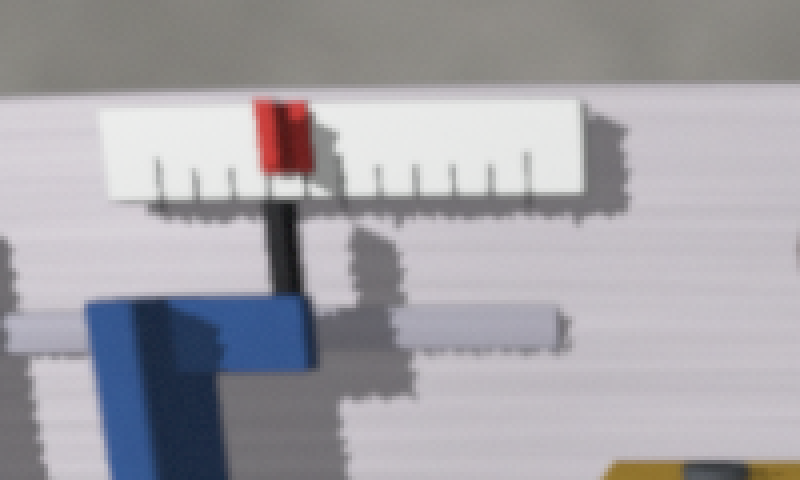

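View pics/w10.png

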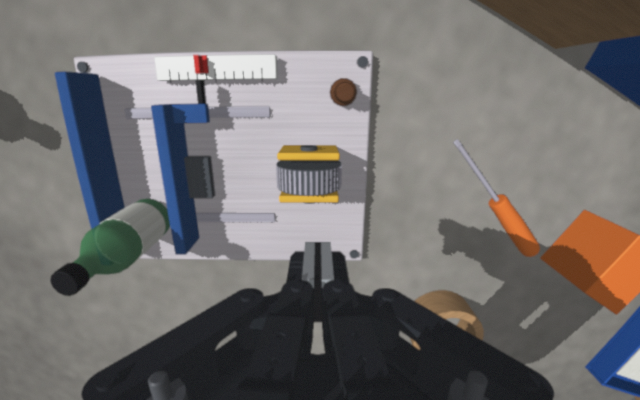

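Red fin end at about (197.5,73.2), black at about (198.8,80.8). They look collinear. Numeric check, then hand in.

```bash
python3 -c "
from h import *
gap((197.5,73.2),(198.8,80.8))
s=state();print(s['joint_vel'].round(3),s['contact_force'].round(2))
print(workorder.job_done())"
```

```text
red x,y 103.9 112.2 blk 96.5 111.6 gap 0.6
[-0.    -0.002 -0.009 -0.002  0.001  0.   ] [ 0.5  -0.16 -0.25]
the job is handed in; nothing more can be done
None
```

The guide is set and the job is handed in: the pointer lines up with the red mark to within about 1 mm by my measurements. No verdict came back.

I rolled the wheel with the shut fingertips in three strokes, pressing with about 4–8 N, which closed a gap of about 39 mm. I then lifted the hand about 14 cm straight up, clear of everything.

| Last check | Pointer short of the mark |
|---|---|
| Close-up, fingertip still on the wheel | 0.2 mm |
| After lifting clear | 0.6 mm |
| Trained networks, good to about 4 mm | 1.2 mm past the mark |

The networks disagree with my measurements on direction, but within their own error.

- **Bystanders:** The sample bottle, stopper, screwdriver, carton and tape looked untouched in the last wrist picture. The amber and clear bottles were out of its view, and the arm never went near them.
- **Contact:** The force reading showed only noise after lifting.

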